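# Snap the pull handle onto the rivet sifter tray and draw it out

### The arm

A 6-joint arm with a two-finger parallel gripper is mounted at the origin on the work surface. World frame = base frame: x ahead of the robot, y to its left, z up, the work surface at z = 0. Lengths are in m, angles in rad, forces in N, time in s.
With the tool pointing down it reaches from about 0.35 to 0.775 m from the base axis. Payload 7.3 kg.
Tool frame: the origin (TCP) lies on the mounting face of the last link; the fingertips stand 178 mm ahead of it and the grasp point (between the pads) lies 159 mm ahead of it (robot.tcp_to_tips is the distance from the TCP to the fingertips, in m); z points along the fingers, y is the direction in which the jaws open and shut (so a half turn about z gives the same grasp; the last joint's range is limited). The gripper opens to 92 mm and grips with 3 to 60 N. Pads are 19 mm wide; open, the fingers measure 130 mm over their backs; the gripper's body (75 mm by 190 mm) begins 47 mm behind the grasp point.
Start: joints at [1.176, 0.342, 1.524, -0, 1.275, -0.146], TCP at [0.129, 0.509, 0.405] pointing down, gripper open.
Joint ranges: [-2.53, 2.53], [-0.77, 2.02], [0.04, 2.7], [-1, 4.14], [0.28, 2.66], [-3.11, 3.11]. Speed limits (rad/s): [2.57, 2.57, 3.14, 3.14, 3.14, 3.14].

### API

Orientations are given as [roll, pitch, yaw] about the fixed x, y, z axes, in that order (R = Rz(yaw) Ry(pitch) Rx(roll)).
In Python, from cell import robot, viewer gives the robot as it stands.
- The arm moves only by the shell command python3 -m creep 'ROWS' [OPENING] [FORCE]. ROWS is JSON, a list that holds one entry, the list of rows, each a list of 6 numbers: the shift along the world's x, y, z in mm, then the turn, a rotation vector about the world's x, y, z in degrees. A call has 1 to 5 rows; each row shifts and turns the pose as measured when the row begins; what a row does not reach is not made up. A row lasts 1/12 s, in which the tool goes at most 41.7 mm and 7.16 degrees, less where a joint would pass 70% of its speed; a pose out of reach is approached as far as the arm can. A call with a gripper value outside its range is refused whole. OPENING is the closure, from -1 (fully open) to 1 (shut), set as the call begins (- or left out, the last holds). The fingers move at their own pace and stop on an object; FORCE is the grip in N (left out, the last holds). Time passes only in rows, so rows that do not move let the fingers close. It gives the time, the measured TCP pose, the force and the opening at its end, in the units of the state.
- robot.observe(): the state, without advancing time (a new reading comes with each control period).
- viewer.read_camera(name): name is "scene" or "side" or "wrist"; returns the picture (420x560x3 uint8, blue, green, red); there is no depth.
- viewer.camera_model(name): a dict with "fx", "fy", "cx", "cy" (pixels), "k1" (the pictures are not rectified: a ray, as slopes to the right and down, at radius r is drawn at 1 + k1 r^2 times it, then the intrinsics apply), "pose" (4x4, takes a point from camera to world coordinates); the wrist camera has in their place "mount" (4x4, takes a point from camera to tool coordinates, whose origin is the TCP and whose axes are the flange's). Camera axes: x right, y up, looking along -z (the intrinsics and any distortion apply to the point x, -y, -z); pixel columns grow to the right and rows downward; lengths in m; the calibration is good to about 2 mm. A picture is of the moment at which its call begins: read the wrist's pose just before it. camera_model takes no time and is no camera call.
- robot.hand_in(): hands the job in, once; it reports no verdict.
The state is a dict: "time": time; "qpos": joint angles; "qvel": joint speeds; "joint_efforts": joint torques, N m; "tool_pos": TCP position; "tool_rot": TCP orientation; "contact_force": force on the tool from outside, world axes, zero at the start; "torque": the same for the moment, N m; "opening": finger opening in m.
Only numpy, scipy, OpenCV 4.12 (cv2) and the standard library are available. Lean on these libraries where they do the work, as an engineer would, in place of code of your own. Each camera call takes 0.05 s, during which the arm holds its last target. There are 200 camera calls.

### The job

Pick up the loose square-tube handle with the hickory grip and slide it, hole upward, onto the square stub of the rivet sifter's tray until the stub's spring button pops up through the hole. Then draw the tray gently out by that handle until its shoulder plate stands at least 8 cm clear of the front edge of the sifter's frame, and let go, leaving the handle locked on. Touch the sifter and its tray only through the handle, never ram or wrench anything (the tray first runs in to a back stop, so go by feel), and leave the other things on the bench where they are.

Things in the scene. Friction and masses are not known exactly. Their poses are not given: they have to be found in the camera images.
- handle: Loose pull handle, 200 mm long, about 0.2 kg, lying level. Origin: centre of its underside; x along it to the open mouth, z up through the face with the hole. x = 5 to 100 mm: aluminium square tube, 26 mm outside, 20.4 mm inside, hollow throughout; x = 5 to -100 mm: solid hickory grip 28 mm wide (y), 26 mm high. Its long axis is 13 mm above the underside; balances near the origin
- handle_grip (a point): Good place to grip the handle across its sides: on the hickory, on the handle's axis, 125 mm behind the mouth (x = -25 mm, 13 mm above the underside); 110 to 150 mm behind the mouth keeps a gripper clear of the sifter. Axes as the handle's
- handle_mouth (a point): Centre of the open mouth of the handle's tube (x = 100 mm, 13 mm above the underside); axes as the handle's. The latch hole, 13 mm long (x) and 12 mm wide, goes through the tube's top wall (2.8 mm thick) from 28.5 to 41.5 mm behind the mouth
- sifter: Rivet sifter fixed to the bench: grey open frame 220 mm long, 200 mm wide, 100 mm high. Origin on the bench; x points from the front, where the tray comes out, to the back, z up; the frame's front edge is at x = -100 mm. Its galvanized tray (rim 97 mm above the bench) slides level along x with 2.5 N of friction; it starts 2 to 60 mm out from its rubber back stop, which is itself set differently each time
- stub_root (a point): Centre of the root of the tray's square stub, at the shoulder plate on the tray's front, 75 mm above the bench; rides with the tray. x along the stub from tip to shoulder (the way to push the handle on), z up. Fully on, handle_mouth is at stub_root; the button pops up 1.5 mm before that, and locked on, the handle keeps 1.5 mm of play. Drawn out, it is at x below -175 mm in the sifter's frame
- shoulder: Flat steel shoulder plate, 8 x 60 x 38 mm (z), on the tray's front, from which the stub sticks out; its face is at stub_root. Its own origin is the same as the tray's, 83 mm behind stub_root and 75 mm below it
- button: The spring button on top of the stub; it rides with the tray and sinks up to 8 mm as it is pressed. Its origin is far from it: 83 mm behind stub_root and 75 mm below it when up
- stub_tip (a point): Centre of the stub's free end, 60 mm from stub_root; same axes. The stub is 18 mm square (1.2 mm clearance all round in the tube), its last 8 mm taper to 10 mm. Its spring button, on top 30 to 40.5 mm from the shoulder, 8 mm wide and 6 mm proud, slopes towards the tip and is square behind. Pushing the tube over it takes about 4 to 7 N, more than the tray's friction: the tray first runs in to its back stop
- parts_bin: Galvanized parts bin 150 x 220 x 75 mm, a bystander; origin: centre of its underside
- cup: Dented aluminium cup of mixed rivets, 74 mm wide, 85 mm high, a bystander; origin: centre of its underside
- rivet_set: Copper rivet set, 26 mm across, 75 mm high, upright, a bystander; origin: centre of its underside
- mallet: Red rubber mallet with wooden handle lying down, 260 mm long, 52 mm high, a bystander; origin on the bench below the handle, 200 mm from its butt; x towards the head
- bucking_bar: Plain solid steel bucking bar 110 x 32 x 25 mm lying flat, a bystander; origin: centre of its underside
- gauge_block: Wooden rivet gauge block 130 x 80 x 30 mm with brass samples to 42 mm high, a bystander; origin: centre of its underside
- oil_bottle: Amber oil bottle 56 mm wide, 130 mm high, a bystander; origin: centre of its underside
Mind the look-alikes: they are no part of the job. What is shaped like the handle but black or blue is not meant.

How it is judged:
By the outcome, as a careful person would: the job done as asked, in the order asked, and still so for the second after the job is handed in, with the robot touching nothing.
It also fails if it takes over 72 s, if anything falls off the work surface, if the arm or the gripper's body presses on something with over 40 N, if the wrist force passes 120 N, or if a joint passes its speed limit or range.

## Working session

There is one attempt and no reset: what is moved stays moved. The work goes in short steps, Python scripts to look and compute and a shell command to move; the robot and the scene stay as the last step left them, time stands still between calls to the robot, and variables do not carry over. Pictures are saved under pics/ and viewed, about 8 in all and at most 12, crops included, and the job is handed in when it is done.

```bash
ls; mkdir -p pics; python3 - <<'E'
from cell import robot, viewer
import cv2,numpy as np
np.set_printoptions(precision=4,suppress=True)
s=robot.observe(); print(s)
for n in("scene","side","wrist"):
    print(n,viewer.camera_model(n)); cv2.imwrite(f"pics/{n}0.png",viewer.read_camera(n))
E
```

```text
pics
{'time': 0.0, 'qpos': array([ 1.176 ,  0.3427,  1.525 , -0.    ,  1.2754, -0.146 ]), 'qvel': array([-0.0013,  0.0013, -0.0012,  0.0008, -0.0011,  0.0025]), 'joint_efforts': array([  0.0001, -43.1247, -24.4214,   0.0718,   0.056 ,  -0.0002]), 'tool_pos': array([0.1292, 0.5087, 0.4041]), 'tool_rot': array([-3.1401, -0.0002,  2.8929]), 'contact_force': array([-0.4365, -1.5516, -0.1144]), 'torque': array([ 0.0198, -0.0025, -0.0103]), 'opening': 0.09191116006611004}
scene {'fx': 389.6097484457655, 'fy': 389.6097484457655, 'cx': 275.8533303507753, 'cy': 208.2073974252171, 'k1': -0.10344942963463254, 'pose': array([[ 0.2159, -0.8323,  0.5106,  1.115 ],
       [ 0.9764,  0.1833, -0.1142, -0.1274],
       [ 0.0015,  0.5232,  0.8522,  1.0728],
       [ 0.    ,  0.    ,  0.    ,  1.    ]])}
side {'fx': 531.4040290222158, 'fy': 531.4040290222158, 'cx': 282.55088176228344, 'cy': 200.91296945050158, 'k1': -0.04374883990157186, 'pose': array([[-0.994 ,  0.0636, -0.0894,  0.374 ],
       [-0.1096, -0.6007,  0.7919,  1.2449],
       [-0.0033,  0.797 ,  0.604 ,  1.041 ],
       [ 0.    ,  0.    ,  0.    ,  1.    ]])}
wrist {'fx': 293.00975798332286, 'fy': 293.00975798332286, 'cx': 279.6778301084899, 'cy': 212.6249695026159, 'k1': 0.0015912648724696588, 'mount': array([[-0.0008,  0.9506,  0.3104,  0.085 ],
       [ 1.    ,  0.0007,  0.0004, -0.0009],
       [ 0.0002,  0.3104, -0.9506,  0.0195],
       [ 0.    ,  0.    ,  0.    ,  1.    ]])}
```

View pics/scene0.png

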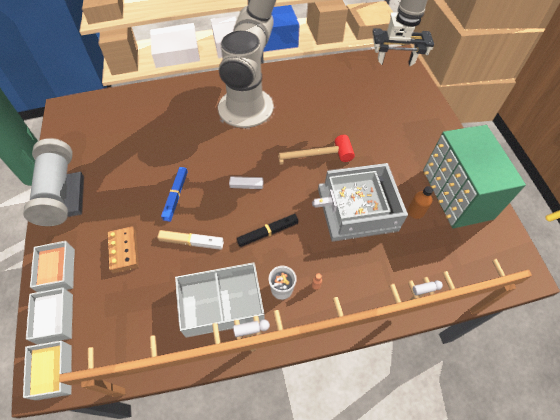

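View pics/side0.png

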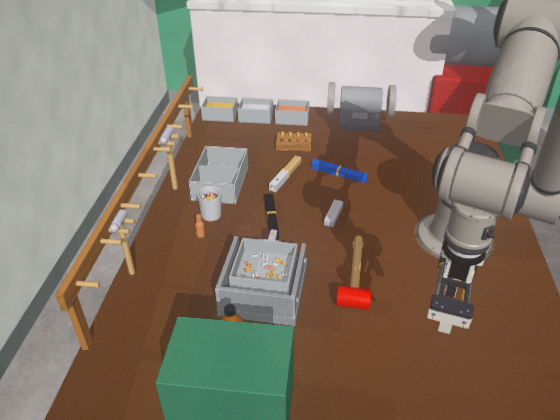

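The scene view shows the hickory handle at about (190,240) with its mouth to the right (222,242). The stub points left from the tray at (320,202), and the black and blue handles are the look-alikes. Next I'll get rough positions by casting rays.

```bash
cat > h.py <<'E'
from cell import robot, viewer
import cv2,numpy as np
from scipy.spatial.transform import Rotation as R
np.set_printoptions(precision=4,suppress=True)
def tcp():
    s=robot.observe(); T=np.eye(4); T[:3,:3]=R.from_euler('xyz',s['tool_rot']).as_matrix(); T[:3,3]=s['tool_pos']; return T
def shot(name,fn):
    m=viewer.camera_model(name); P=tcp()@m['mount'] if 'mount' in m else m['pose']
    im=viewer.read_camera(name); cv2.imwrite(fn,im); np.save(fn[:-4]+'.npy',P); return im
def ray(name,uv,P=None):
    m=viewer.camera_model(name); P=m['pose'] if P is None else P
    K=np.array([[m['fx'],0,m['cx']],[0,m['fy'],m['cy']],[0,0,1]])
    p=cv2.undistortPoints(np.array([[uv]],float),K,np.array([m['k1'],0,0,0]))[0,0]
    return P[:3,3],P[:3,:3]@np.array([p[0],-p[1],-1])
def plane(r,z): return r[0]+r[1]*(z-r[0][2])/r[1][2]
def tri(a,b):
    t=np.linalg.lstsq(np.c_[a[1],-b[1]],b[0]-a[0],rcond=None)[0]
    p,q=a[0]+a[1]*t[0],b[0]+b[1]*t[1]; return (p+q)/2,np.linalg.norm(p-q)
def proj(name,X,P=None):
    m=viewer.camera_model(name); P=m['pose'] if P is None else P
    c=np.linalg.inv(P)@np.r_[X,1]; a=np.array([c[0],-c[1]])/-c[2]
    a=a*(1+m['k1']*a@a); return a*m['fx']+[m['cx'],m['cy']]
E
python3 - <<'E'
from h import *
for uv in [(160,235),(222,243)]: print('handle',plane(ray('scene',uv),.026))
for uv in [(316,203),(330,201)]: print('stub',plane(ray('scene',uv),.084))
for uv in [(238,231),(297,220)]: print('black',plane(ray('scene',uv),.026))
print(tcp())
a=cv2.imread('pics/scene0.png');b=cv2.imread('pics/side0.png')
A=cv2.resize(a[190:270,150:350],None,fx=4,fy=4,interpolation=2)[:300,:800]
B=cv2.resize(b[140:290,200:400],None,fx=4,fy=4,interpolation=2)
E
```

```text
handle [ 0.5055 -0.3532  0.026 ]
handle [ 0.5726 -0.1712  0.026 ]
stub [0.5306 0.1269 0.084 ]
stub [0.5328 0.1702 0.084 ]
black [ 0.5426 -0.1174  0.026 ]
black [0.5438 0.0675 0.026 ]
[[-0.9692  0.2462 -0.0004  0.1292]
 [ 0.2462  0.9692 -0.001   0.5087]
 [ 0.0001 -0.0011 -1.      0.4042]
 [ 0.      0.      0.      1.    ]]
```

```bash
R='[28,-29,0,0,0,-6]'
python3 -m creep '[[[28,-29,0,0,0,-6],[28,-29,0,0,0,-6],[28,-29,0,0,0,-6],[28,-29,0,0,0,-6],[28,-29,0,0,0,-6]]]'
python3 -m creep '[[[28,-29,0,0,0,-6],[28,-29,0,0,0,-6],[28,-29,0,0,0,-6],[28,-29,0,0,0,-6],[28,-29,0,0,0,-6]]]'
python3 -m creep '[[[28,-29,0,0,0,-6],[28,-29,0,0,0,-6],[28,-29,0,0,0,-6],[28,-29,0,0,0,-6],[0,0,0,0,0,0]]]'
```

```text
time: 0.57
tool_pos: [0.2677, 0.3625, 0.4022]
tool_rot: [-3.14, -0.002, 2.363]
contact_force: [1.3, 0.1, 0.8]
opening: 0.0918
time: 0.98
tool_pos: [0.4105, 0.2102, 0.402]
tool_rot: [-3.139, -0.003, 1.813]
contact_force: [1.0, 1.1, 0.4]
opening: 0.0918
time: 1.4
tool_pos: [0.5283, 0.0837, 0.401]
tool_rot: [-3.141, -0.002, 1.361]
contact_force: [-1.2, -0.6, -0.4]
opening: 0.092
```

```bash
python3 -c "
from h import *
im=shot('wrist','pics/w1.png')"
python3 -m creep '[[[0,-40,0,0,0,0],[0,-40,0,0,0,0],[0,-20,0,0,0,0],[0,0,0,0,0,0],[0,0,0,0,0,0]]]'
python3 -c "
from h import *
im=shot('wrist','pics/w2.png')
a=cv2.imread('pics/w1.png')
cv2.imwrite('pics/w12.png',np.vstack([a,im])[:, :])
c=cv2.resize(np.hstack([a,im]),(800,300)); cv2.imwrite('pics/w12.png',c); print(tcp())
"
```

```text
time: 1.87
tool_pos: [0.5241, -0.0119, 0.3989]
tool_rot: [-3.132, -0.005, 1.377]
contact_force: [-1.7, 0.6, -0.8]
opening: 0.0922
[[ 0.1922  0.9813 -0.0087  0.5241]
 [ 0.9813 -0.1922  0.0062 -0.0116]
 [ 0.0044 -0.0097 -0.9999  0.3989]
 [ 0.      0.      0.      1.    ]]
```

View pics/w12.png

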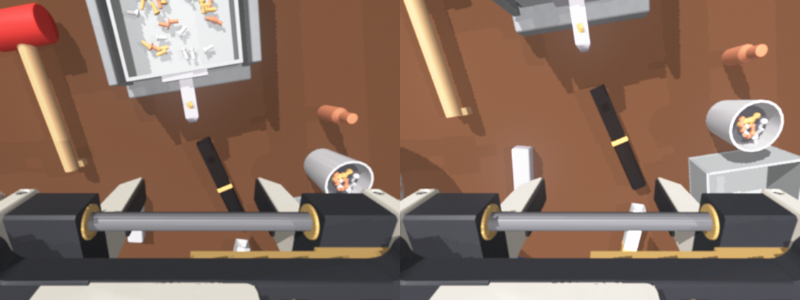

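The left view has the stub at about (190,95) and the right view has it at (580,25). The gripper hides the lower half of the picture. I'll zoom both stub crops.

```bash
python3 -c "
from h import *
a=cv2.imread('pics/w1.png')[90:180,220:320];b=cv2.imread('pics/w2.png')[0:90,205:305]
k=lambda i:cv2.resize(i,None,fx=4,fy=4,interpolation=cv2.INTER_CUBIC)
cv2.imwrite('pics/z1.png',np.hstack([k(a),k(b)]))
"
```

```text
(no output)
```

View pics/z1.png

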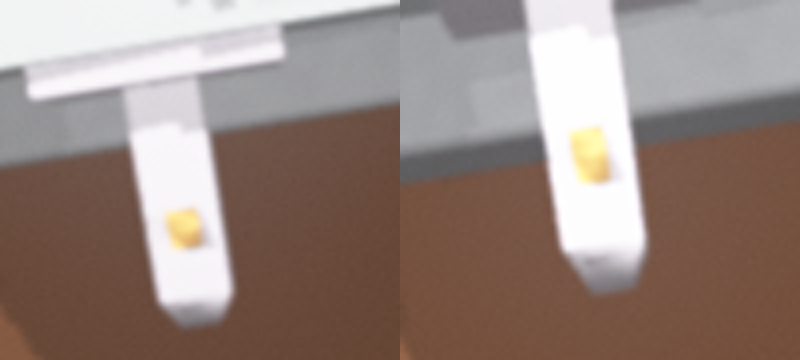

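```bash
python3 -c "
from h import *
P1=np.load('pics/w1.npy');P2=np.load('pics/w2.npy')
f1=lambda u,v:(220+u/4-.375,90+v/4-.375); f2=lambda u,v:(205+(u-400)/4-.375,v/4-.375)
for a,b in [((159,300),(563,251)),((232,292),(645,245))]: print(tri(ray('wrist',f1(*a),P1),ray('wrist',f2(*b),P2)))
L=lambda r:plane(r,.084)
for p in [(159,300),(232,292),(195.5,296),(124,90),(205,78),(165,83)]: print(L(ray('wrist',f1(*p),P1)))
for p in [(563,251),(645,245),(604,248),(528,30),(612,30)]: print(L(ray('wrist',f2(*p),P2)))
# shoulder front lower edge line & sifter front edge directions
print(plane(ray('wrist',f1(30,98),P1),.09),plane(ray('wrist',f1(283,55),P1),.09))
"
```

```text
(array([0.5152, 0.1252, 0.0813]), np.float64(0.0003504656686088482))
(array([0.5339, 0.123 , 0.0796]), np.float64(0.00043862544056038813))
[0.5153 0.1256 0.084 ]
[0.5339 0.1237 0.084 ]
[0.5246 0.1246 0.084 ]
[0.5187 0.1764 0.084 ]
[0.5383 0.1749 0.084 ]
[0.5287 0.1758 0.084 ]
[0.5156 0.1247 0.084 ]
[0.5342 0.1223 0.084 ]
[0.5249 0.1235 0.084 ]
[0.5181 0.1682 0.084 ]
[0.5359 0.1646 0.084 ]
[0.4971 0.179  0.09  ] [0.5574 0.1759 0.09  ]
```

```bash

python3 -m creep '[[[-2,-41,0,0,0,0],[-2,-41,0,0,0,0],[-2,-41,0,0,0,0],[-2,-41,0,0,0,0],[-2,-41,0,0,0,0]]]'
python3 -m creep '[[[-2,-41,0,0,0,0],[-2,-41,0,0,0,0],[-2,-41,0,0,0,0],[0,0,0,0,0,0],[0,0,0,0,0,0]]]'
python3 -c "
from h import *
im=shot('wrist','pics/w3.png')"
python3 -m creep '[[[7,30,-30,0,0,0],[7,30,-30,0,0,0],[4,20,-20,0,0,0],[0,0,0,0,0,0],[0,0,0,0,0,0]]]'
python3 -c "
from h import *
im=shot('wrist','pics/w4.png')
a=cv2.imread('pics/w3.png')
c=cv2.resize(np.hstack([a,im]),(800,300)); cv2.imwrite('pics/w34.png',c); print(tcp())
"
```

```text
time: 2.33
tool_pos: [0.5142, -0.206, 0.3998]
tool_rot: [-3.132, -0.01, 1.405]
contact_force: [1.5, -0.2, -0.0]
opening: 0.0918
time: 2.75
tool_pos: [0.5094, -0.3326, 0.3993]
tool_rot: [-3.133, -0.011, 1.411]
contact_force: [0.4, 0.6, -0.4]
opening: 0.0917
time: 3.22
tool_pos: [0.5289, -0.2414, 0.3202]
tool_rot: [-3.136, -0.009, 1.421]
contact_force: [0.9, -1.2, 1.4]
opening: 0.0919
[[ 0.1499  0.9887 -0.0047  0.5288]
 [ 0.9887 -0.1498  0.0103 -0.2414]
 [ 0.0095 -0.0062 -0.9999  0.3202]
 [ 0.      0.      0.      1.    ]]
```

View pics/w34.png

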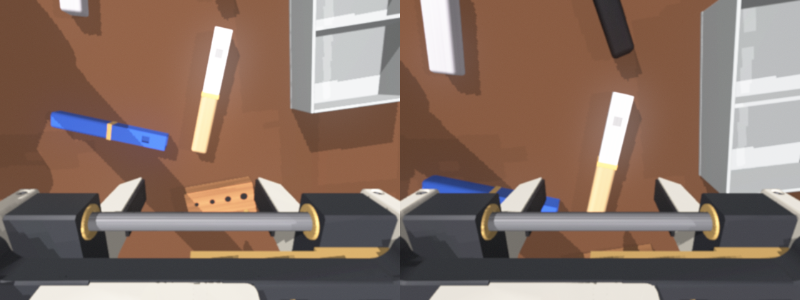

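Both views show the handle with its hole up (grey spot at (219,53) and (617,121)), mouth away from the gripper. Now I'll measure it.

```bash
python3 -c "
from h import *
V={}
for n,roi in (('w3',(255,25,335,225)),('w4',(810-560,120,900-560,300))):
    im=cv2.imread(f'pics/{n}.png');P=np.load(f'pics/{n}.npy')
    x0,y0,x1,y1=roi; c=im[y0:y1,x0:x1]
    hsv=cv2.cvtColor(c,cv2.COLOR_BGR2HSV)
    h=((hsv[...,0]>12)&(hsv[...,0]<30)&(hsv[...,2]>170)&(hsv[...,1]>60)).astype(np.uint8)
    w=((hsv[...,2]>215)&(hsv[...,1]<50)).astype(np.uint8)
    g=((hsv[...,2]>90)&(hsv[...,2]<216)&(hsv[...,1]<40)).astype(np.uint8)
    for nm,m in (('wood',h),('alu',w),('grey',g)):
        k,l,s,ce=cv2.connectedComponentsWithStats(m)
        if k<2: continue
        i=1+np.argmax(s[1:,4]); 
        pts=cv2.findContours((l==i).astype(np.uint8),0,1)[0][0]
        q=cv2.boxPoints(cv2.minAreaRect(pts))+[x0,y0]; V[n,nm]=q
        print(n,nm,s[i],ce[i]+[x0,y0]); print(q)
        print(np.array([plane(ray('wrist',p,P),.026)[:2] for p in q]))
    big=cv2.resize(c,None,fx=3,fy=3,interpolation=2); cv2.imwrite(f'pics/z_{n}.png',big)
a=cv2.imread('pics/z_w3.png');b=cv2.imread('pics/z_w4.png');H=max(len(a),len(b))
p=lambda i:np.pad(i,((0,H-len(i)),(0,0),(0,0)))
cv2.imwrite('pics/z34.png',np.hstack([p(a),p(b)]))
"
```

```text
w3 wood [  13  102   40   88 1185] [286.5418 175.6852]
[[261.6079 209.9906]
 [281.5614 126.6555]
 [307.5103 132.8687]
 [287.5569 216.2038]]
[[ 0.479  -0.3523]
 [ 0.52   -0.2563]
 [ 0.5488 -0.268 ]
 [ 0.5102 -0.3656]]
w3 alu [  29   12   42   97 2349] [303.9059  84.1379]
[[282.0385 128.8077]
 [300.6154  35.9231]
 [325.8077  40.9615]
 [307.2308 133.8462]]
[[ 0.5201 -0.2588]
 [ 0.5547 -0.168 ]
 [ 0.5806 -0.1771]
 [ 0.5483 -0.2691]]
w3 grey [63 53  1  3  3] [318.  79.]
[[318.  80.]
 [318.  80.]
 [318.  78.]
 [318.  78.]]
[[ 0.5677 -0.2137]
 [ 0.5677 -0.2137]
 [ 0.568  -0.2117]
 [ 0.568  -0.2117]]
w4 wood [  11   98   44   79 1782] [281.8131 261.4955]
[[260.4554 295.6869]
 [276.2342 217.8448]
 [306.2443 223.9279]
 [290.4655 301.7701]]
[[ 0.4914 -0.3347]
 [ 0.522  -0.2492]
 [ 0.5506 -0.26  ]
 [ 0.5225 -0.3471]]
w4 alu [  28    9   49  103 2886] [301.5194 179.245 ]
[[276.2941 226.1765]
 [298.1765 127.7059]
 [327.2941 134.1765]
 [305.4118 232.6471]]
[[ 0.5207 -0.2579]
 [ 0.5548 -0.1673]
 [ 0.5802 -0.1769]
 [ 0.5486 -0.2691]]
w4 grey [  0 177  90   3 235] [296.8255 298.1489]
[[250. 297.]
 [339. 297.]
 [339. 299.]
 [250. 299.]]
[[ 0.4798 -0.3347]
 [ 0.5753 -0.3488]
 [ 0.5751 -0.3513]
 [ 0.4794 -0.3372]]
```

View pics/z34.png

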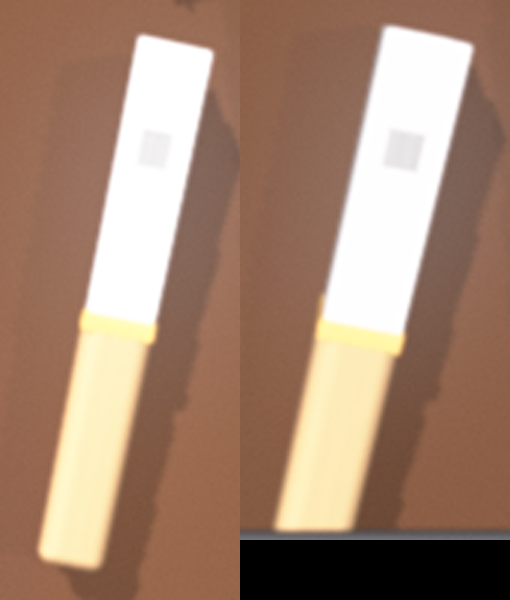

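```bash
python3 -c "
from h import *
P3=np.load('pics/w3.npy');P4=np.load('pics/w4.npy')
r=lambda u,P:ray('wrist',u,P)
print(tri(r((300.6,35.9),P3),r((298.2,127.7),P4)),tri(r((325.8,41),P3),r((327.3,134.2),P4)),tri(r((282,128.8),P3),r((276.3,226.2),P4)))
ax=np.array([np.cos(np.radians(70)),np.sin(np.radians(70))]);n=np.array([ax[1],-ax[0]])
m=np.array([.5676,-.1724]);g=m-.125*ax;print('grip',g)
for nm,uv,z in [('blue',(235,207),.026),('blue2',(235,190),.026),('bin',(408,150),.075),('bin',(403,0),.075)]:
    p=plane(r(uv,P3),z)[:2]; print(nm,p,'along',(p-g)@ax,'perp',(p-g)@n)
T=tcp(); print(T[:3,3], np.degrees(np.arctan2(T[1,0],T[0,0])), robot.observe()['contact_force'])
gp=T[:3,3]+T[:3,2]*.159; print('grasp pt',gp)
"
```

```text
(array([ 0.5549, -0.1674,  0.0235]), np.float64(4.115033775510683e-05)) (array([ 0.5805, -0.177 ,  0.0254]), np.float64(0.00040876648714904205)) (array([ 0.5203, -0.2589,  0.0234]), np.float64(0.0004207267095997619))
grip [ 0.5248 -0.2899]
blue [ 0.4465 -0.3431] along -0.07684508704587524 perp -0.055429735873657786
blue2 [ 0.451  -0.3216] along -0.055048270451471 perp -0.058552584350015924
bin [ 0.644  -0.2986] along 0.0325867949334819 perp 0.11498559351579472
bin [ 0.6436 -0.1663] along 0.15676962549537093 perp 0.06930571657619104
[ 0.5288 -0.2414  0.3202] 81.38011376444815 [-0.2208  0.7058 -0.3238]
grasp pt [ 0.5281 -0.2398  0.1612]
```

```bash

python3 -m creep '[[[-1,-16,-15,-0.6,-0.3,-5.7],[-1,-16,-15,0,0,-5.7],[-1,-16,-15,0,0,0],[0,0,0,0,0,0],[0,0,0,0,0,0]]]' -0.05 45
python3 -c "
from h import *
T=tcp(); print(T, np.degrees(np.arctan2(T[1,0],T[0,0])))
gp=T[:3,3]+T[:3,2]*.159; print('err mm',1e3*(np.array([.5248,-.2899,.022])-gp))"
```

```text
time: 3.68
tool_pos: [0.5281, -0.2908, 0.2819]
tool_rot: [3.127, 0.004, 1.217]
contact_force: [-0.1, 0.3, -0.0]
opening: 0.0629
[[ 0.3466  0.9379  0.0123  0.5281]
 [ 0.938  -0.3465 -0.0093 -0.2908]
 [-0.0045  0.0148 -0.9999  0.2819]
 [ 0.      0.      0.      1.    ]] 69.72241214200318
err mm [  -5.2608    2.3884 -100.9675]
```

```bash

python3 -m creep '[[[-3,1,-30,0.3,0.4,0],[0,0,-30,0,0,0],[0,0,0,0,0,0],[0,0,0,0,0,0]]]' 
python3 -c "
from h import *
T=tcp(); print(T[:3,2], np.degrees(np.arctan2(T[1,0],T[0,0])),robot.observe()['opening'])
gp=T[:3,3]+T[:3,2]*.159; print('err mm',1e3*(np.array([.5248,-.2899,.022])-gp))"
python3 -m creep '[[[0,0,0,0,0,0],[0,0,0,0,0,0]]]' |sed -n 2,3p
python3 -m creep '[[[0,0,0,0,0,0],[0,0,0,0,0,0]]]' |sed -n 2,3p
```

```text
time: 4.02
tool_pos: [0.527, -0.2905, 0.2285]
tool_rot: [3.123, 0.005, 1.218]
contact_force: [0.5, -0.8, 0.4]
opening: 0.0483
[ 0.0158 -0.0113 -0.9998] 69.78321216822678 0.048316934510464093
err mm [ -4.7022   2.3482 -47.5364]
tool_pos: [0.5279, -0.2904, 0.232]
tool_rot: [3.119, 0.006, 1.219]
tool_pos: [0.5288, -0.2905, 0.2355]
tool_rot: [3.114, 0.007, 1.22]
```

```bash
cat > st.py <<'E'
from h import *
import sys
s=robot.observe();T=tcp(); z=T[:3,2]; g=T[:3,3]+z*.159
print('t',round(s['time'],2),'yaw',np.degrees(np.arctan2(T[1,0],T[0,0])).round(2),'fix xy deg',np.degrees([-z[1],z[0]]).round(2),'open',s['opening'].round(4),'F',s['contact_force'].round(1),'M',s['torque'].round(2))
tgt=np.array(eval(sys.argv[1])) if len(sys.argv)>1 else np.zeros(3)
print('grasp',g.round(4),'tgt-g mm',(1e3*(tgt-g)).round(1),'qvel',np.abs(s['qvel']).max().round(3))
E
python3 st.py .5248,-.2899,.022
python3 -m creep '[[[-5,2,-5,0.6,0.9,0],[0,0,-2,0.1,0.1,0],[0,0,-2,0.1,0.1,0]]]' >/dev/null
python3 st.py .5248,-.2899,.022
```

```text
Traceback (most recent call last):
  File "st.py", line 4, in <module>
    print('t',round(s['time'],2),'yaw',np.degrees(np.arctan2(T[1,0],T[0,0])).round(2),'fix xy deg',np.degrees([-z[1],z[0]]).round(2),'open',s['opening'].round(4),'F',s['contact_force'].round(1),'M',s['torque'].round(2))
                                                                                                                                            ^^^^^^^^^^^^^^^^^^
AttributeError: 'float' object has no attribute 'round'
Traceback (most recent call last):
  File "st.py", line 4, in <module>
    print('t',round(s['time'],2),'yaw',np.degrees(np.arctan2(T[1,0],T[0,0])).round(2),'fix xy deg',np.degrees([-z[1],z[0]]).round(2),'open',s['opening'].round(4),'F',s['contact_force'].round(1),'M',s['torque'].round(2))
                                                                                                                                            ^^^^^^^^^^^^^^^^^^
AttributeError: 'float' object has no attribute 'round'
```

```bash
sed -i "s/s\['opening'\].round(4)/round(float(s['opening']),4)/" st.py
python3 st.py .5248,-.2899,.022
python3 -m creep '[[[0,0,-2,0.1,0.1,0],[0,0,-2,0.1,0.1,0]]]' >/dev/null
python3 st.py .5248,-.2899,.022
```

```text
t 4.6 yaw 69.9 fix xy deg [0.22 0.34] open 0.0479 F [ 0.7 -0.  -0.3] M [-0.11  0.05  0.04]
grasp [ 0.5248 -0.2891  0.0696] tgt-g mm [  0.   -0.8 -47.6] qvel 0.038
t 4.77 yaw 69.9 fix xy deg [-0.02  0.09] open 0.0482 F [0.1 0.  1. ] M [-0.15  0.07  0.  ]
grasp [ 0.5238 -0.2883  0.0651] tgt-g mm [  1.   -1.6 -43.1] qvel 0.043
```

```bash

python3 -m creep '[[[1,-1.6,-20,0,0.1,0],[0,0,-14,0,0,0],[0,0,-3,0,0,0]]]' >/dev/null
python3 st.py .5248,-.2899,.022
```

```text
t 5.02 yaw 69.89 fix xy deg [0.04 0.07] open 0.0477 F [-0.1  0.5 -0.6] M [-0.09  0.16 -0.03]
grasp [ 0.5252 -0.2904  0.0273] tgt-g mm [-0.4  0.5 -5.3] qvel 0.056
```

```bash

python3 -m creep '[[[-0.4,0.5,-4.5,0,0,0],[0,0,0,0,0,0]]]' >/dev/null
python3 st.py .5248,-.2899,.022
python3 -m creep '[[[0,0,0,0,0,0],[0,0,0,0,0,0],[0,0,0,0,0,0]]]' 1 45 >/dev/null
python3 st.py .5248,-.2899,.022
```

```text
t 5.18 yaw 69.88 fix xy deg [-0.06 -0.06] open 0.0482 F [ 0.2  0.6 -0.2] M [-0.08  0.11  0.05]
grasp [ 0.5241 -0.2895  0.0213] tgt-g mm [ 0.7 -0.4  0.7] qvel 0.019
t 5.43 yaw 69.88 fix xy deg [-0.02  0.01] open 0.0327 F [ 0.8 -0.  -0.1] M [-0.07  0.09 -0.01]
grasp [ 0.5246 -0.2899  0.0223] tgt-g mm [ 0.2 -0.  -0.3] qvel 0.009
```

```bash

python3 -m creep '[[[0,0,0,0,0,0],[0,0,0,0,0,0],[0,0,0,0,0,0]]]' 1 45 >/dev/null
python3 st.py .5248,-.2899,.022
```

```text
t 5.68 yaw 69.89 fix xy deg [0.03 0.07] open 0.0274 F [-0.4 -0.2 -1.9] M [-0.17  0.08 -0.01]
grasp [ 0.5249 -0.29    0.0233] tgt-g mm [-0.1  0.1 -1.3] qvel 0.002
```

```bash

python3 -m creep '[[[0,0,10,0,0,0],[0,0,30,0,0,0],[0,0,30,0,0,0]]]' >/dev/null
python3 st.py .5145,-.034,.088
python3 -m creep '[[[-1,30,0,0,0,3],[-2,35,0,0,0,3],[-2,35,0,0,0,3],[-2,35,0,0,0,3],[-2,35,0,0,0,3]]]' >/dev/null
python3 st.py .5145,-.034,.088
```

```text
t 5.93 yaw 69.89 fix xy deg [-0.47 -0.63] open 0.0279 F [ 1.1  0.1 -1.8] M [-0.18  0.06 -0.  ]
grasp [ 0.5208 -0.2871  0.0893] tgt-g mm [ -6.3 253.1  -1.3] qvel 0.78
t 6.35 yaw 84.86 fix xy deg [0.28 0.44] open 0.0278 F [ 0.2  0.9 -2.3] M [-0.13  0.02 -0.03]
grasp [ 0.5155 -0.122   0.1012] tgt-g mm [ -1.   88.  -13.2] qvel 0.739
```

```bash

python3 -m creep '[[[-1,30,-4,0.2,0.3,1],[0,30,-4,0,0,0.3],[0,15,-2,0,0,0],[0,0,0,0,0,0]]]' >/dev/null
python3 st.py .5145,-.034,.085
python3 -m creep '[[[0,0,0,0,0,0],[0,0,0,0,0,0]]]' >/dev/null
python3 st.py .5145,-.034,.085
python3 -c "
from h import *
im=shot('wrist','pics/w5.png')
s=shot('side','pics/s5.png'); sc=shot('scene','pics/c5.png')
k=lambda i,f:cv2.resize(i,None,fx=f,fy=f,interpolation=cv2.INTER_CUBIC)
a=k(im[0:240,180:340],2.5); print(a.shape)
b=k(s[200:300,215:315],4)[:300]; c=k(sc[170:245,250:350],4)
cv2.imwrite('pics/z5.png',np.hstack([a,np.vstack([b,c])]))
"
```

```text
t 6.68 yaw 86.72 fix xy deg [0.01 0.23] open 0.0272 F [-0.7 -0.2 -2.6] M [-0.13  0.14 -0.02]
grasp [ 0.5119 -0.0368  0.0946] tgt-g mm [ 2.6  2.8 -9.6] qvel 0.021
t 6.85 yaw 86.87 fix xy deg [0.05 0.3 ] open 0.0276 F [ 0.2  0.3 -2.1] M [-0.16  0.05  0.04]
grasp [ 0.5122 -0.0364  0.0958] tgt-g mm [  2.3   2.4 -10.8] qvel 0.009
(600, 400, 3)
```

View pics/z5.png

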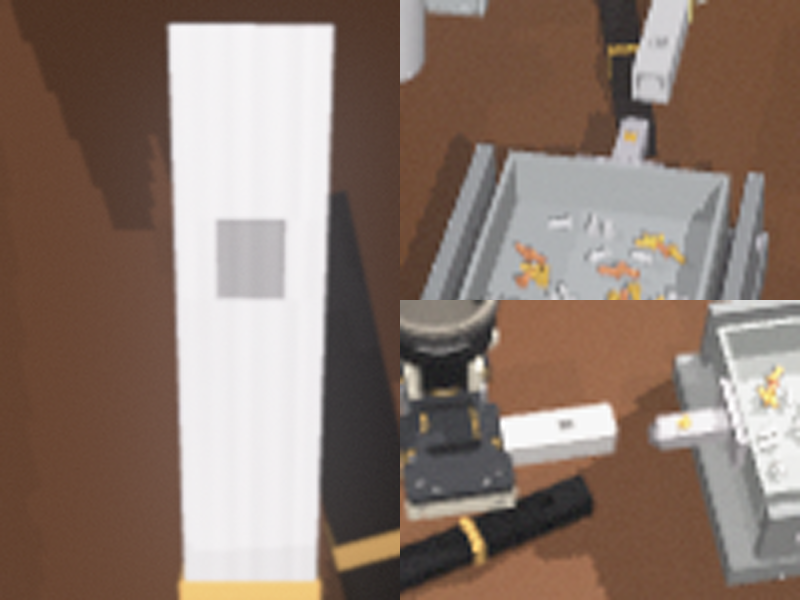

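The handle is held hole up, with its mouth edge at (168–333, 25) in the left panel. The side and scene crops show it short of the stub tip and roughly in line. Next I'll work out the mouth pose and compare it with the stub.

```bash
python3 -c "
from h import *
P=np.load('pics/w5.npy'); T=tcp()
W=lambda u,v:ray('wrist',(180+u/2.5-.3,v/2.5-.3),P)
S=lambda u,v:ray('side',(215+(u-400)/4-.375,200+v/4-.375))
C=lambda u,v:ray('scene',(250+(u-400)/4-.375,170+(v-300)/4-.375))
# width based depth
mc=viewer.camera_model('wrist')
def wd(u1,u2,v,w):
    f,r=W((u1+u2)/2,v); d=mc['fx']*w/((u2-u1)/2.5); return f+r*d
a=wd(168,333,25,.026);b=wd(183,319,575,.026)
print('mouth top,rear top',a,b,'pitch',np.degrees(np.arctan2(a[2]-b[2],np.linalg.norm((a-b)[:2]))),'yaw',np.degrees(np.arctan2((a-b)[1],(a-b)[0])), np.linalg.norm(a-b))
# mouth top corners, multi-view: +x side and -x side
print('+x',tri(W(333,25),S(637,72)),tri(W(333,25),C(616,431)),tri(S(637,72),C(616,431)))
print('-x',tri(W(168,25),S(668,77)),tri(W(168,25),C(612,404)),tri(S(668,77),C(612,404)))
# predictions of stub points in side/scene
d=np.array([np.cos(np.radians(86.3)),np.sin(np.radians(86.3)),0]);n=np.array([d[1],-d[0],0])
t=np.array([.5247,.124,.084])
for s in(.009,-.009):
    X=t+n*s; q=proj('side',X);r=proj('scene',X)
    print('stub taper corner side',400+(q[0]-215+.375)*4,(q[1]-200+.375)*4,'scene',400+(r[0]-250+.375)*4,300+(r[1]-170+.375)*4)
s=cv2.imread('pics/s5.png')[205:245,255:295];c=cv2.imread('pics/c5.png')[188:213,295:345]
k=lambda i,f:cv2.resize(i,None,fx=f,fy=f,interpolation=cv2.INTER_CUBIC)
cv2.imwrite('pics/z6.png',np.vstack([k(s,10)[:, :],k(c,8)]) if 0 else np.hstack([k(s,10),k(c,8)[:, :].copy() if 0 else np.pad(k(c,8),((0,200),(0,0),(0,0)))]))
"
```

```text
mouth top,rear top [0.5187 0.0875 0.1007] [ 0.5137 -0.0037  0.1047] pitch -2.5442253273939817 yaw 86.88286828054714 0.09141600443107235
+x (array([0.5307, 0.0877, 0.0973]), np.float64(0.0026135395113396674)) (array([0.5314, 0.0867, 0.1021]), np.float64(0.0006544630419950312)) (array([0.5291, 0.0881, 0.0978]), np.float64(0.0006248152270579355))
-x (array([0.5063, 0.0897, 0.0963]), np.float64(0.001818961686270366)) (array([0.5053, 0.0901, 0.0979]), np.float64(0.0020236084221719334)) (array([0.5062, 0.0913, 0.0982]), np.float64(0.0018708661873428477))
stub taper corner side 624.8874579029257 118.40297322609422 scene 662.145125494465 437.6909096151812
stub taper corner side 650.2995974995442 121.24402084987389 scene 657.2769325453467 417.77387466190976
```

View pics/z6.png

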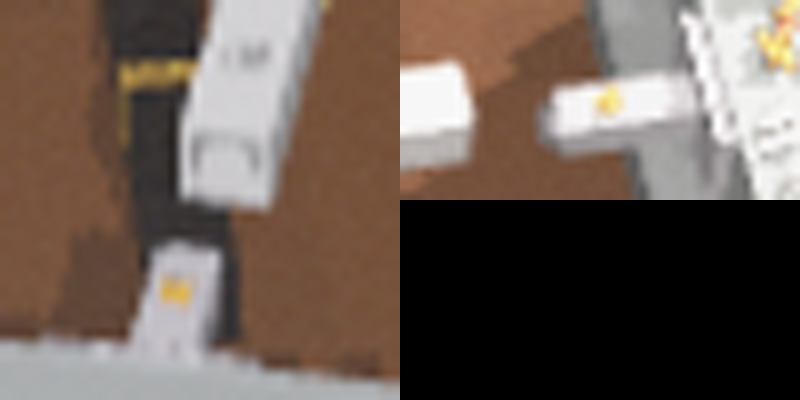

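Both fixed views match the stub estimate to under 1 px. I'll line up now.

```bash

python3 -m creep '[[[2,0,-6,0.05,0.3,-0.6],[0,0,-4,0,0,0],[0,0,-1,0,0,0],[0,0,0,0,0,0]]]' >/dev/null
python3 st.py .5145,-.034,.085
python3 -m creep '[[[0,0,0,0,0,0],[0,0,0,0,0,0]]]' >/dev/null
python3 st.py .5145,-.034,.085
```

```text
t 7.33 yaw 85.83 fix xy deg [ 0.02 -0.02] open 0.0276 F [-0.4 -0.8 -1.8] M [-0.09  0.07 -0.01]
grasp [ 0.5139 -0.0401  0.0833] tgt-g mm [0.6 6.1 1.7] qvel 0.012
t 7.5 yaw 85.79 fix xy deg [ 0.   -0.08] open 0.0277 F [-0.8 -0.2 -2.5] M [-0.17  0.08  0.  ]
grasp [ 0.5136 -0.0405  0.0827] tgt-g mm [0.9 6.5 2.3] qvel 0.004
```

```bash

python3 -m creep '[[[0.7,8,2.3,0,0,0.4],[0.5,8,0,0,0,0],[0.5,7,0,0,0,0],[0,0,0,0,0,0]]]' >/dev/null
python3 st.py .5160,-.017,.085
python3 -c "
from h import *
s=shot('side','pics/s7.png'); c=shot('scene','pics/c7.png')
k=lambda i,f:cv2.resize(i,None,fx=f,fy=f,interpolation=cv2.INTER_CUBIC)
cv2.imwrite('pics/z7.png',np.hstack([k(s[205:245,255:295],10),np.pad(k(c[180:220,290:340],8),((0,80),(0,0),(0,0)))]))
"
```

```text
t 7.83 yaw 86.18 fix xy deg [-0.01 -0.06] open 0.0278 F [-0.2 -0.8 -2.6] M [-0.18  0.08  0.01]
grasp [ 0.5156 -0.0153  0.0855] tgt-g mm [ 0.4 -1.7 -0.5] qvel 0.011
```

View pics/z7.png

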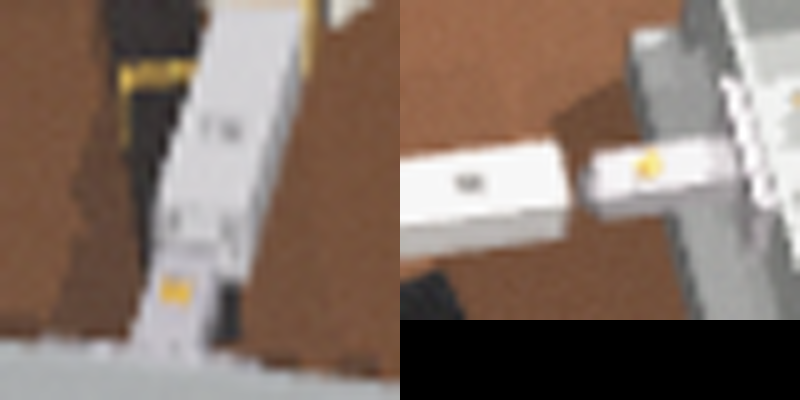

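The mouth is just short of the tip and about 1 mm to the -x side, so I'll correct that and go in by feel.

```bash

python3 -m creep '[[[0.9,5,-0.3,0,0,0.1],[0.3,5,0,0,0,0]]]' >/dev/null
python3 st.py .5166,-.0075,.085
python3 -m creep '[[[0.4,6,0,0,0,0],[0.4,6,0,0,0,0]]]' >/dev/null
python3 st.py .5172,-.000,.085
```

```text
t 8.1 yaw 86.27 fix xy deg [ 0.04 -0.04] open 0.0278 F [-0.  -0.5 -1.6] M [-0.07  0.09 -0.05]
grasp [ 0.5169 -0.0062  0.0853] tgt-g mm [-0.3 -1.3 -0.3] qvel 0.125
t 8.27 yaw 86.23 fix xy deg [ 0.04 -0.04] open 0.0276 F [-0.2  0.1 -2.2] M [-0.17  0.09  0.03]
grasp [0.5178 0.0067 0.0852] tgt-g mm [-0.6 -6.7 -0.2] qvel 0.153
```

```bash
for i in 1 2 3 4; do 
python3 -m creep '[[[0.15,3,0,0,0,0],[0.15,3,0,0,0,0]]]' >/dev/null
python3 st.py .5172,-.000,.085; done
```

```text
t 8.43 yaw 86.27 fix xy deg [ 0.03 -0.05] open 0.0274 F [ 0.5 -0.3 -2.2] M [-0.17  0.02 -0.  ]
grasp [0.5181 0.0142 0.0852] tgt-g mm [ -0.9 -14.2  -0.2] qvel 0.086
t 8.6 yaw 86.31 fix xy deg [ 0.09 -0.01] open 0.0274 F [-0.7 -2.9  0.3] M [-0.38  0.21  0.07]
grasp [0.5186 0.0204 0.0856] tgt-g mm [ -1.4 -20.4  -0.6] qvel 0.076
t 8.77 yaw 86.31 fix xy deg [ 0.14 -0.01] open 0.0278 F [-1.  -3.4 -1.1] M [-0.43  0.18  0.13]
grasp [0.519  0.0264 0.0858] tgt-g mm [ -1.8 -26.4  -0.8] qvel 0.077
t 8.93 yaw 86.33 fix xy deg [0.29 0.  ] open 0.0277 F [ -0.9 -11.7   0.4] M [-1.76  0.12 -0.04]
grasp [0.5194 0.0313 0.0859] tgt-g mm [ -2.2 -31.3  -0.9] qvel 0.077
```

```bash
for i in 1 2 3; do 
python3 -m creep '[[[0.1,1.5,0,0,0,0]]]' >/dev/null
python3 st.py .5172,-.000,.085; done
```

```text
t 9.02 yaw 86.34 fix xy deg [0.37 0.02] open 0.0278 F [-1.  -2.1 -0.4] M [-0.29  0.13 -0.03]
grasp [0.5197 0.0323 0.086 ] tgt-g mm [ -2.5 -32.3  -1. ] qvel 0.039
t 9.1 yaw 86.32 fix xy deg [0.39 0.04] open 0.0274 F [-0.6 -3.9  0.3] M [-0.47  0.08  0.06]
grasp [0.52   0.0336 0.0862] tgt-g mm [ -2.8 -33.6  -1.2] qvel 0.042
t 9.18 yaw 86.31 fix xy deg [0.41 0.06] open 0.0275 F [-0.3 -4.7 -1.7] M [-0.61  0.12  0.03]
grasp [0.5202 0.035  0.0862] tgt-g mm [ -3.  -35.   -1.2] qvel 0.039
```

```bash
for i in 1 2 3 4; do 
python3 -m creep '[[[-0.2,2,-0.2,0.1,0,0],[-0.1,2,-0.2,0.1,0,0]]]' >/dev/null
python3 st.py .5172,-.000,.085|tail -2; done
```

```text
t 9.35 yaw 86.28 fix xy deg [0.22 0.09] open 0.0276 F [ 0.6 -5.8 -0.9] M [-0.63  0.07 -0.04]
grasp [0.5202 0.0395 0.0859] tgt-g mm [ -3.  -39.5  -0.9] qvel 0.043
t 9.52 yaw 86.27 fix xy deg [0.01 0.13] open 0.0275 F [ 0.5 -4.5  0.1] M [-0.69  0.03 -0.05]
grasp [0.5201 0.0445 0.0856] tgt-g mm [ -2.9 -44.5  -0.6] qvel 0.046
t 9.68 yaw 86.27 fix xy deg [-0.21  0.15] open 0.028 F [-0.  -5.4 -0.1] M [-0.69  0.05  0.01]
grasp [0.5199 0.0495 0.0853] tgt-g mm [ -2.7 -49.5  -0.3] qvel 0.046
t 9.85 yaw 86.28 fix xy deg [-0.42  0.17] open 0.0281 F [-0.2 -4.4  0. ] M [-0.84  0.11 -0.02]
grasp [0.5197 0.0546 0.0849] tgt-g mm [ -2.5 -54.6   0.1] qvel 0.045
```

```bash
for i in 1 2 3 4; do 
python3 -m creep '[[[0,2,0,-0.1,0.05,0],[0,2,0,-0.1,0.05,0]]]' >/dev/null
python3 st.py .5172,-.000,.085|tail -2; done
python3 -c "
from h import *
s=shot('side','pics/s8.png'); c=shot('scene','pics/c8.png')
k=lambda i,f:cv2.resize(i,None,fx=f,fy=f,interpolation=cv2.INTER_CUBIC)
cv2.imwrite('pics/z8.png',np.hstack([k(s[205:245,255:295],10),np.pad(k(c[180:220,290:340],8),((0,80),(0,0),(0,0)))]))
"
```

```text
t 10.02 yaw 86.27 fix xy deg [-0.23  0.1 ] open 0.0278 F [ 0.3 -4.4  1.1] M [-0.69 -0.07 -0.09]
grasp [0.5196 0.0585 0.085 ] tgt-g mm [ -2.4 -58.5  -0. ] qvel 0.073
t 10.18 yaw 86.25 fix xy deg [-0.01  0.07] open 0.0278 F [ 0.5 -3.3  0.7] M [-0.56 -0.03 -0.08]
grasp [0.5199 0.0624 0.0854] tgt-g mm [ -2.7 -62.4  -0.4] qvel 0.077
t 10.35 yaw 86.32 fix xy deg [0.38 0.02] open 0.0278 F [  0.2 -22.9   0.4] M [-3.65 -0.12 -0.12]
grasp [0.5201 0.0648 0.0854] tgt-g mm [ -2.9 -64.8  -0.4] qvel 0.078
t 10.52 yaw 86.4 fix xy deg [ 0.97 -0.03] open 0.028 F [ -0.5 -12.5   1.4] M [-1.77  0.    0.01]
grasp [0.5205 0.0648 0.0857] tgt-g mm [ -3.3 -64.8  -0.7] qvel 0.074
```

View pics/z8.png

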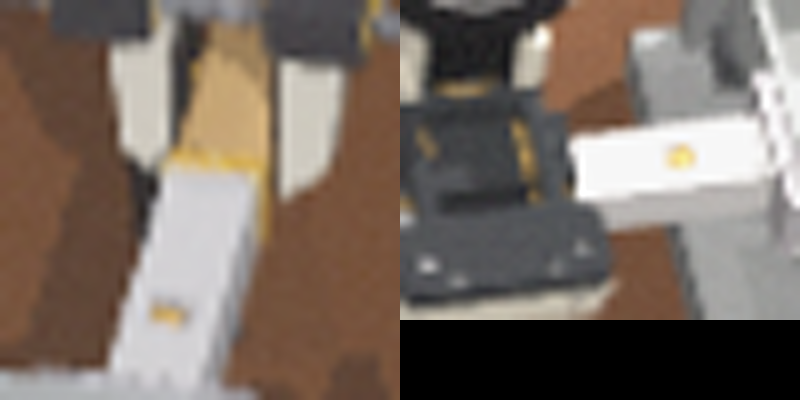

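The button shows orange through the hole in both views (side (168,315), scene (680,157)). The mouth is against the shoulder and the tray is on its stop (23 N peak). Next I'll locate the frame's front edge.

```bash
python3 -c "
from h import *
S=lambda u,v:ray('side',(215+(u-400)/4-.375,200+v/4-.375))
C=lambda u,v:ray('scene',(250+(u-400)/4-.375,170+(v-300)/4-.375))
for z in(0,.1): 
  print(z,'scene front',plane(C(680,355),z),plane(C(725,580),z),'side rails',plane(S(485,145),z),plane(S(755,175),z))
d=np.array([np.cos(np.radians(86.3)),np.sin(np.radians(86.3))])
print(plane(ray('scene',(390,165)),.1),plane(ray('scene',(406,228)),.0),plane(ray('scene',(329,238)),.0))
P=np.load('pics/w1.npy')
for z in (0,.02,.1): print(z,plane(ray('wrist',(220,131),P),z),plane(ray('wrist',(319.6,115),P),z))
a=cv2.imread('pics/w1.png')[0:150,110:390]; b=cv2.imread('pics/scene0.png')[150:250,310:420]
cv2.imwrite('pics/z9.png',np.hstack([cv2.resize(a,(500,268),interpolation=2),cv2.resize(b,(295,268),interpolation=2)]))
"
```

```text
0 scene front [0.4081 0.1815 0.    ] [0.62   0.1576 0.    ] side rails [0.6477 0.0666 0.    ] [0.4446 0.0786 0.    ]
0.1 scene front [0.474  0.1527 0.1   ] [0.6661 0.131  0.1   ] side rails [0.6214 0.1798 0.1   ] [0.4378 0.1907 0.1   ]
[0.4528 0.3923 0.1   ] [0.633  0.4036 0.    ] [0.6133 0.1535 0.    ]
0 [0.4681 0.1655 0.    ] [0.5936 0.1582 0.    ]
0.02 [0.4722 0.1656 0.02  ] [0.5911 0.1586 0.02  ]
0.1 [0.4884 0.1657 0.1   ] [0.581  0.1602 0.1   ]
```

View pics/z9.png

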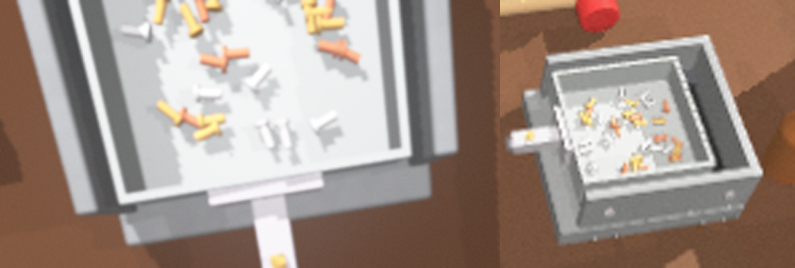

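The frame's rails start at about y 0.18 and its low front lip is at about y 0.162. I'll pull about 115 mm, which clears both, and watch the force.

```bash

for i in 1 2; do python3 -m creep '[[[0,-1,0,0.3,0,0],[-0.1,-1.5,0,0.2,0,0]]]' >/dev/null
python3 st.py; done
for i in 1 2 ; do python3 -m creep '[[[-0.2,-3,0,0,0,0],[-0.2,-3,0,0,0,0]]]' >/dev/null
python3 st.py; done
```

```text
t 10.78 yaw 86.38 fix xy deg [ 0.43 -0.09] open 0.0275 F [ 2.8  1.2 -3.1] M [-0.01 -0.25 -0.21]
grasp [0.5201 0.0639 0.0853] tgt-g mm [-520.1  -63.9  -85.3] qvel 0.075
t 10.95 yaw 86.37 fix xy deg [-0.19 -0.08] open 0.0278 F [ 1.5  1.4 -3.4] M [-0.07 -0.3  -0.15]
grasp [0.5201 0.0639 0.0849] tgt-g mm [-520.1  -63.9  -84.9] qvel 0.083
t 11.12 yaw 86.38 fix xy deg [-0.32 -0.06] open 0.0277 F [ 2.2  2.8 -2.5] M [ 0.27 -0.3  -0.25]
grasp [0.5198 0.0592 0.0847] tgt-g mm [-519.8  -59.2  -84.7] qvel 0.076
t 11.28 yaw 86.4 fix xy deg [-0.39 -0.03] open 0.0277 F [ 2.3  2.9 -2.1] M [ 0.25 -0.28 -0.17]
grasp [0.5195 0.0536 0.0847] tgt-g mm [-519.5  -53.6  -84.7] qvel 0.076
```

```bash

for i in 1 2 3 4; do python3 -m creep '[[[-0.1,-4,0.1,-0.05,0,0],[-0.1,-4,0.1,-0.05,0,0],[-0.1,-4,0.1,-0.05,0,0]]]' >/dev/null
python3 st.py; done
```

```text
t 11.53 yaw 86.41 fix xy deg [-0.27 -0.07] open 0.0277 F [ 0.9  3.2 -3.4] M [ 0.29 -0.27 -0.17]
grasp [0.5188 0.0406 0.0848] tgt-g mm [-518.8  -40.6  -84.8] qvel 0.1
t 11.78 yaw 86.4 fix xy deg [-0.12 -0.12] open 0.0275 F [ 1.   3.8 -1.7] M [ 0.38 -0.24 -0.14]
grasp [0.5181 0.0268 0.085 ] tgt-g mm [-518.1  -26.8  -85. ] qvel 0.103
t 12.03 yaw 86.39 fix xy deg [ 0.04 -0.17] open 0.0276 F [ 1.1  3.5 -2.9] M [ 0.4  -0.15 -0.07]
grasp [0.5173 0.0129 0.0853] tgt-g mm [-517.3  -12.9  -85.3] qvel 0.099
t 12.28 yaw 86.4 fix xy deg [ 0.2  -0.23] open 0.0278 F [ 1.2  3.5 -2.8] M [ 0.36 -0.16 -0.02]
grasp [ 0.5166 -0.0009  0.0855] tgt-g mm [-516.6    0.9  -85.5] qvel 0.102
```

```bash

for i in 1 2 3; do python3 -m creep '[[[-0.1,-4,-0.05,0.05,-0.05,0],[-0.1,-4,-0.05,0.05,-0.05,0],[-0.1,-4,-0.05,0.05,-0.05,0]]]' >/dev/null
python3 st.py; done
for i in 1 ; do python3 -m creep '[[[-0.1,-3,-0.05,0.0,-0.05,0],[-0.1,-2,-0.05,0.0,0,0]]]' >/dev/null
python3 st.py; done
```

```text
t 12.53 yaw 86.42 fix xy deg [ 0.04 -0.17] open 0.0275 F [ 0.5  3.7 -2. ] M [ 0.39 -0.01  0.05]
grasp [ 0.5159 -0.0136  0.0852] tgt-g mm [-515.9   13.6  -85.2] qvel 0.117
t 12.78 yaw 86.44 fix xy deg [-0.14 -0.09] open 0.0279 F [-0.4  3.7 -2. ] M [0.4  0.07 0.03]
grasp [ 0.5153 -0.0263  0.0848] tgt-g mm [-515.3   26.3  -84.8] qvel 0.116
t 13.03 yaw 86.46 fix xy deg [-0.32 -0.02] open 0.0275 F [-0.3  3.5 -1.7] M [0.4  0.08 0.08]
grasp [ 0.5147 -0.0391  0.0845] tgt-g mm [-514.7   39.1  -84.5] qvel 0.116
t 13.2 yaw 86.45 fix xy deg [-0.32  0.02] open 0.0272 F [ 0.1  3.5 -0.8] M [0.41 0.09 0.04]
grasp [ 0.5146 -0.0451  0.0843] tgt-g mm [-514.6   45.1  -84.3] qvel 0.054
```

```bash

python3 -m creep '[[[-0.1,-4,0.1,-0.2,0,0],[-0.1,-2,0.1,-0.1,0,0],[0,0,0,0,0,0]]]' >/dev/null
python3 st.py; python3 -m creep '[[[0,0,0,0,0,0],[0,0,0,0,0,0],[0,0,0,0,0,0],[0,0,0,0,0,0]]]' -0.2 45 >/dev/null; python3 st.py
python3 -m creep '[[[0,0,0,0,0,0],[0,0,0,0,0,0]]]' >/dev/null; python3 st.py
```

```text
t 13.45 yaw 86.42 fix xy deg [0.03 0.03] open 0.0276 F [ 0.1  3.  -1.9] M [0.3  0.11 0.06]
grasp [ 0.5144 -0.0533  0.0845] tgt-g mm [-514.4   53.3  -84.5] qvel 0.004
t 13.78 yaw 86.43 fix xy deg [0.19 0.22] open 0.05 F [ 0.6 -0.5  0.5] M [-0.07  0.05 -0.02]
grasp [ 0.5157 -0.0548  0.0856] tgt-g mm [-515.7   54.8  -85.6] qvel 0.006
t 13.95 yaw 86.43 fix xy deg [0.22 0.28] open 0.0546 F [ 0.3  0.6 -0.1] M [-0.07  0.08 -0.01]
grasp [ 0.5161 -0.055   0.0859] tgt-g mm [-516.1   55.   -85.9] qvel 0.002
```

Released. I'll raise straight up, move aside and check.

```bash

python3 -m creep '[[[-1,0,15,0,0,0],[0,0,30,0,0,0],[0,0,35,0,0,0],[0,0,35,0,0,0],[0,-10,20,0,0,0]]]' >/dev/null; python3 st.py
python3 -m creep '[[[0,-35,5,0,0,0],[0,-35,5,0,0,0],[0,-35,0,0,0,0],[0,-20,0,0,0,0],[0,0,0,0,0,0]]]' >/dev/null; python3 st.py
python3 -c "
from h import *
w=shot('wrist','pics/w10.png');s=shot('side','pics/s10.png'); c=shot('scene','pics/c10.png')
k=lambda i,f:cv2.resize(i,None,fx=f,fy=f,interpolation=cv2.INTER_CUBIC)
a=cv2.resize(w[:240,100:420],(400,300));b=k(s[190:290,215:315],3);c2=k(c[150:250,260:360],3); 
cv2.imwrite('pics/z10.png',np.vstack([np.hstack([a,b,np.zeros((300,100,3),np.uint8)]),np.hstack([c2,cv2.resize(c,(400,300)),np.zeros((300,100,3),np.uint8)])]))
"
```

```text
t 14.37 yaw 86.52 fix xy deg [ 0.02 -0.49] open 0.0553 F [ 1.5  0.1 -1. ] M [-0.12  0.03  0.04]
grasp [ 0.5105 -0.063   0.2206] tgt-g mm [-510.5   63.  -220.6] qvel 0.605
t 14.78 yaw 86.81 fix xy deg [0.43 0.36] open 0.055 F [-0.3  0.5  0.2] M [-0.16  0.09  0.01]
grasp [ 0.5128 -0.1935  0.2398] tgt-g mm [-512.8  193.5 -239.8] qvel 0.019
```

View pics/z10.png

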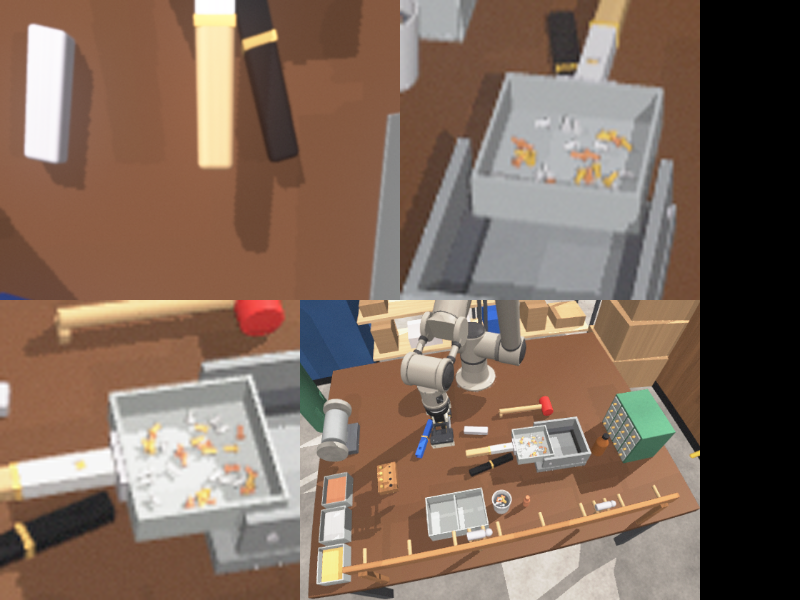

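The tray stands well out with the handle on it, and the button shows in the hole at (82,465). Nothing else looks moved. One last number, then I hand in.

```bash
python3 -c "
from h import *
f=lambda u,v:(260+u/3-.33,150+(v-300)/3-.33)
print('shoulder',plane(ray('scene',f(116,458)),.094),'button',plane(ray('scene',f(82,465)),.088))
print(robot.observe()['time'],robot.hand_in())"
```

```text
shoulder [0.523  0.0735 0.094 ] button [0.5201 0.0397 0.088 ]
the job is handed in; nothing more can be done
14.9333 None
```

I put the hickory handle on the stub with its hole up, drew the tray out by it, and let go. The job is handed in at 14.9 s on the robot's clock.

- **Fit and lock:** The tray ran in to its back stop, where the push peaked at a measured 23 N. The spring button showed through the hole in both fixed views. On the pull the tray followed the handle at a steady 3–4 N, so it is locked on.
- **Draw:** I pulled it out about 118 mm. The last picture puts the shoulder face at y ≈ 0.0735 m. The frame's rail front edge is at about y 0.18 m, so the face is roughly 105 mm clear of it. It is also about 88 mm clear of the low front lip at about y 0.162 m.
- **Which front edge counts:** The pictures did not settle this for certain, so I pulled far enough to clear both the rails and the lip. Behind the 8 mm plate, the lip clearance is about 80 mm, so there is little to spare if the lip and the plate's back are what count.
- **Afterwards:** The gripper is well clear of everything. Nothing else looks moved, judged by eye from the last pictures.
- **Disagreement:** In the first wrist views the stub's top measured 80–81 mm high against 84 mm by the text. The scene and side views agreed with 84 mm, so I used that, and the handle went on with no measurable side force.

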